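# Tap-test the braces of an open mandolin

### The arm

A 7-joint arm with a two-finger parallel gripper is mounted at the origin on the work surface. World frame = base frame: x ahead of the robot, y to its left, z up, the work surface at z = 0. Lengths are in mm, angles in rad, forces in N, time in s.
With the tool pointing down it reaches from about 400 to 925 mm from the base axis. Payload 5.6 kg.
Tool frame: the origin (TCP) lies at the very end of the fingers, on their centre line; the grasp point (between the pads) lies r.grip_depth behind it (r.grip_depth is the distance from the TCP to the grasp point, in mm); z points along the fingers, x is the direction in which the jaws open and shut, and the axes are right-handed (so a half turn about z gives the same grasp; the last joint's range is limited). The gripper opens to 85 mm and grips with 20 to 120 N. Pads are 22 mm wide; open, the fingers measure 114 mm over their backs; the gripper's body (76 mm by 85 mm) begins 54 mm behind the grasp point. The pads swing forward as they close: fully open they stand 13 mm farther back than shut.
Start: joints at [-1.293, 0.468, -0.012, 1.603, 0.006, 1.071, -0.056], TCP at [205.002, 616.833, 231.29] pointing down, gripper open.
Joint ranges: [-2.53, 2.53], [-0.31, 2.02], [-1.57, 1.55], [0.28, 2.44], [-1.29, 4.43], [0.15, 1.84], [-2.92, 2.92]. Speed limits (rad/s): [2.57, 2.57, 3.14, 3.14, 3.14, 3.14, 3.14].

### API

Orientations are given as a unit quaternion [w, x, y, z].
In Python, from station import r gives the robot as it stands.
- The arm moves only by the tool servo_tool, never from a script. Its argument "series" is a list that holds one entry, the list of rows, each a list of 7 numbers: the opening, from 0 (shut) to 1 (fully open), then the shift along the world's x, y, z in m, then the turn, a rotation vector about the world's x, y, z in degrees. In form: [[[gripper, dx, dy, dz, ax, ay, az], ...]]. A call has 1 to 20 rows; each row is the pose to reach, as a shift and turn from the pose commanded when the call began; what a row does not reach only later rows make up. A row lasts 1/10 s, in which the tool goes at most 50 mm and 8.59 degrees, less where a joint would pass 70% of its speed; a pose out of reach is approached as far as the arm can. A call with a gripper value outside its range is refused whole. The fingers move at their own pace and stop on an object; the grip force is fixed at half the most. Time passes only in rows, so rows that repeat a pose let the fingers close. It gives the time, the measured TCP pose, the force and the opening at its end, in the units of the state.
- r.observe(): the state, without advancing time (a new reading comes with each control period).
- r.camera(name): name is "side" or "top" or "wrist"; returns a dict with "img" (384x512x3 uint8, red, green, blue), "K" (3x3 intrinsics, pixels), "R" (3x3) and "t" (3): a world point X has camera coordinates R X + t. Camera axes: x right, y down, z forward; pixel columns grow to the right and rows downward; lengths in mm; the calibration is good to about 2 mm. The wrist camera is an equidistant fisheye: a pixel r from the principal point sees the ray r / f radians off the axis. A picture is of the moment at which its call begins. There is no depth.
- r.job_done(): hands the job in, once; it reports no verdict.
The state is a dict: "t": time; "q": joint angles; "joint_velocities": joint speeds; "joint_torque": joint torques, N m; "tcp_pos": TCP position; "tcp_rot": TCP orientation; "ft_force": force on the tool from outside, world axes, zero at the start; "torque": the same for the moment, N m; "grip_width": finger opening in mm.
Only numpy, scipy, OpenCV 4.12 (cv2) and the standard library are available. Lean on these libraries where they do the work, as an engineer would, in place of code of your own. Each camera call takes 0.05 s, during which the arm holds its last target.

### The job

Check the three old dark braces inside the open mandolin for looseness by tapping them: with a fingertip tap lightly on the tall middle part of the one nearest the neck, then of the one next to the soundhole on the tail side, then of the one nearest the tail, lifting off the instrument after each tap. Use only a light touch, never a hard press, and do not shift, lift or pinch the mandolin. Do not touch the pale slanting brace, whose glue is still wet, and leave the little brass plane and everything else on the bench where it is.

Things in the scene. Friction and masses are not known exactly. Their poses are not given: they have to be found in the camera images.
- mandolin: teardrop mandolin lying face down, back off: loose open body, black outside, pale inside, 340 mm long, 250 wide, walls 45 high and 4 thick (9 at the lined upper edge), on a 3 mm black mat (top at z = 3 mm); neck and head 310 mm farther. 0.5 to 0.8 kg. Origin: underside, centre, mid-length of the body; soundboard's inner face 3 mm above. x to the neck, z up. Soundhole (dark, 44 mm) at x = 45 mm
- brace_neck: tall middle part of the dark brown old brace nearest the neck (x = +95 mm on the mandolin). It is 9 mm wide, 44 mm long and stands 13 mm above the soundboard; the low tapering ends beyond it do not count. Origin: middle of its top face; z up, x towards the neck, y along the brace. It gives under a push, as thin soundboard on soft mat: 1 mm per 3 N, at most 6 mm.
- brace_mid: tall middle part of the dark brown old brace next to the soundhole on the tail side (x = -5 mm on the mandolin). It is 9 mm wide, 54 mm long and stands 13 mm above the soundboard; the low tapering ends beyond it do not count. Origin: middle of its top face; z up, x towards the neck, y along the brace. It gives under a push, as thin soundboard on soft mat: 1 mm per 3 N, at most 6 mm.
- brace_tail: tall middle part of the dark brown old brace nearest the tail (x = -105 mm on the mandolin). It is 9 mm wide, 54 mm long and stands 13 mm above the soundboard; the low tapering ends beyond it do not count. Origin: middle of its top face; z up, x towards the neck, y along the brace. It gives under a push, as thin soundboard on soft mat: 1 mm per 3 N, at most 6 mm.
- fresh_brace: short pale new brace, glued in a moment ago and still wet: 80 mm long, 8 mm wide, 10 mm high, lying slantwise on the soundboard between the middle and tail braces, centred 62 mm to the right of the centre line as one looks towards the neck. Origin: middle of its underside; x along it. Not to be touched.
- finger_plane: small loose brass finger plane, 46 x 18 x 20 mm, 0.11 kg, standing on the soundboard between the middle and tail braces, about 72 mm to the left of the centre line as one looks towards the neck. Origin: middle of its underside.
- neck_block (a point): point on the mandolin: middle of the top face of the reddish wooden block inside the neck end of the body, 150 mm from the mandolin's origin towards the neck, 45 mm above its underside
- back_plate: the mandolin's removed back, a loose pale teardrop plate 340 x 250 x 3 mm lying on the mat to the right. Origin: middle of its underside
- glue_bottle: white squeeze bottle of wood glue with an orange cap, 56 mm across, 150 mm high, standing behind the mandolin. Origin: middle of its base
- tape_roll: roll of green masking tape lying flat behind the mandolin, 92 mm across, 24 mm high. Origin: middle of its underside
- mug: orange mug, white inside, 82 mm across, 95 mm high, behind the mandolin. Origin: middle of its base
- parts_bowl: shallow steel parts bowl, 110 mm across, 30 mm high, behind the mandolin. Origin: middle of its base
- scraper: putty knife with a black handle, 215 mm long, 20 mm high, lying on the removed back plate. Origin: on its underside, at the handle's blade end

How it is judged:
By the outcome, as a careful person would: the job done as asked, in the order asked, and still so for the second after the job is handed in, with the robot touching nothing.
It also fails if it takes over 42 s, if anything falls off the work surface, if the arm or the gripper's body presses on something with over 40 N, if the wrist force passes 120 N, or if a joint passes its speed limit or range.

## Working session

There is one attempt and no reset: what is moved stays moved. The work goes in short steps, Python scripts to look and compute and a tool call to move; the robot and the scene stay as the last step left them, time stands still between calls to the robot, and variables do not carry over. Pictures are saved under pics/ and viewed, and the job is handed in when it is done.

Besides the shell and the picture viewer there is one more tool, called after "Request:" as a command line: name --argument value ..., lists and objects as JSON in quotes. servo_tool: Moves the arm, as the interface text tells. Its arguments: {"type":"object","properties":{"series":{"type":"array","items":{"type":"array","items":{"type":"array","items":{"type":"number"}}}}},"required":["series"]}

```bash
mkdir -p pics
cat > h.py <<'E'
from station import r
import cv2,numpy as np,json
E
python3 - <<'E'
from h import *
import pickle
o=r.observe();print(o, r.grip_depth)
for n in("top","side","wrist"):
    c=r.camera(n);cv2.imwrite(f"pics/{n}0.png",cv2.resize(c["img"][:,:,::-1],(768,576),interpolation=cv2.INTER_CUBIC));pickle.dump(c,open(n+"0.pkl","wb"));print(n,c["K"],c["R"],c["t"])
E
```

```text
{'t': 0.0, 'q': array([-1.29296467,  0.46837618, -0.01158797,  1.60363756,  0.00599699,
        1.07139956, -0.05626632]), 'joint_velocities': array([-0.00075131,  0.00038918,  0.00128945,  0.00084044, -0.00142016,
       -0.0021764 ,  0.00019492]), 'joint_torque': array([-3.10547684e-04, -5.32376540e+01,  2.09752796e-02, -2.51300615e+01,
        1.13518682e-02,  7.72080850e-03, -6.58267552e-06]), 'tcp_pos': array([204.87659435, 616.27274968, 230.33320068]), 'tcp_rot': array([ 5.73382531e-04,  8.10986271e-01,  5.85064502e-01, -6.84815567e-04]), 'ft_force': array([-0.13102151, -0.23746372,  0.08323188]), 'torque': array([ 0.01493958, -0.0224806 , -0.01811728]), 'grip_width': 85.16301448381336} 18.700000000000003
top [[483.41058021   0.         243.50536017]
 [  0.         483.41058021 191.11980182]
 [  0.           0.           1.        ]] [[ 0.00970401 -0.99979395 -0.01782927]
 [-0.99754775 -0.00844321 -0.06947808]
 [ 0.06931323  0.01845976 -0.99742414]] [-108.91892566  603.50765483 1217.98523988]
side [[465.79060155   0.         258.77717531]
 [  0.         465.79060155 194.97342994]
 [  0.           0.           1.        ]] [[ 0.90718286 -0.42063357 -0.0093093 ]
 [-0.27267121 -0.570933   -0.7743939 ]
 [ 0.32042109  0.70505525 -0.6326353 ]] [-603.09589388  166.05827699 1382.334224  ]
wrist [[297.31863964   0.         258.77378484]
 [  0.         297.31863964 186.13965425]
 [  0.           0.           1.        ]] [[ 0.3145974   0.94922222 -0.00237814]
 [ 0.9151724  -0.30264545  0.26620521]
 [ 0.25196817 -0.08592387 -0.96391345]] [-648.38139837  -34.70621919  379.44357867]
```

View pics/top0.png

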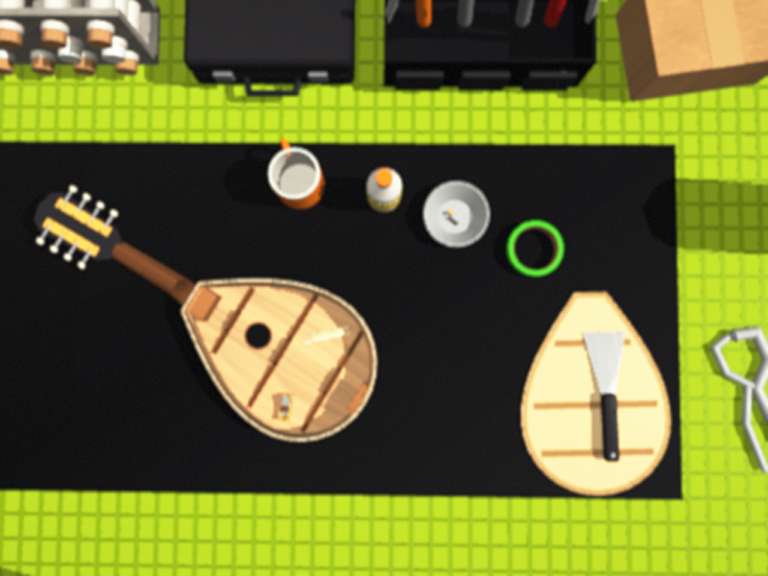

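View pics/side0.png

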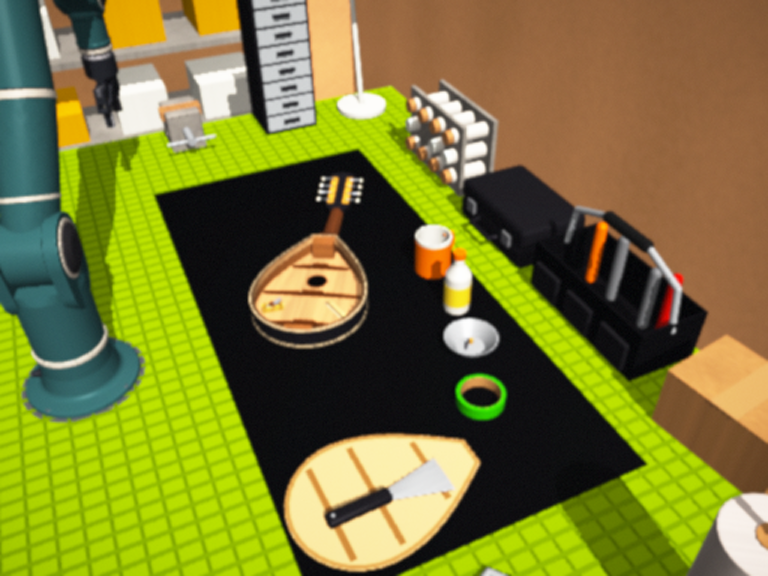

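View pics/wrist0.png

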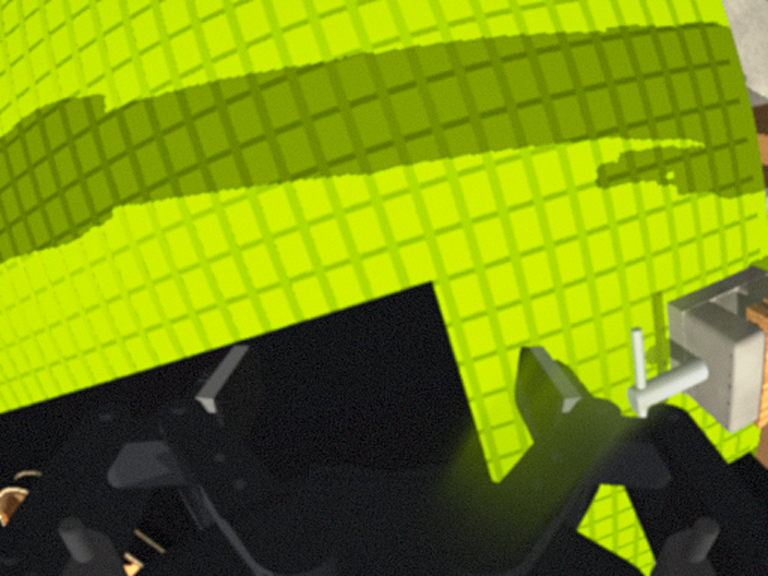

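The top picture (768 px wide) shows the mandolin's body around (285,360), with the neck pointing up-left. The braces run from upper right to lower left, near (232,320), (283,350) and (332,383). The pale brace is at (323,336) and the plane at (285,405). I'll enlarge this area.

Run:
```python
import pickle,cv2
c=pickle.load(open("top0.pkl","rb"))
cv2.imwrite("pics/topc.png",cv2.resize(c["img"][175:300,110:260,::-1],(720,600),interpolation=cv2.INTER_CUBIC))
c=pickle.load(open("side0.pkl","rb"))
cv2.imwrite("pics/sidec.png",cv2.resize(c["img"][150:235,160:250,::-1],(630,595),interpolation=cv2.INTER_CUBIC))
```

```text
(no output)
```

View pics/topc.png

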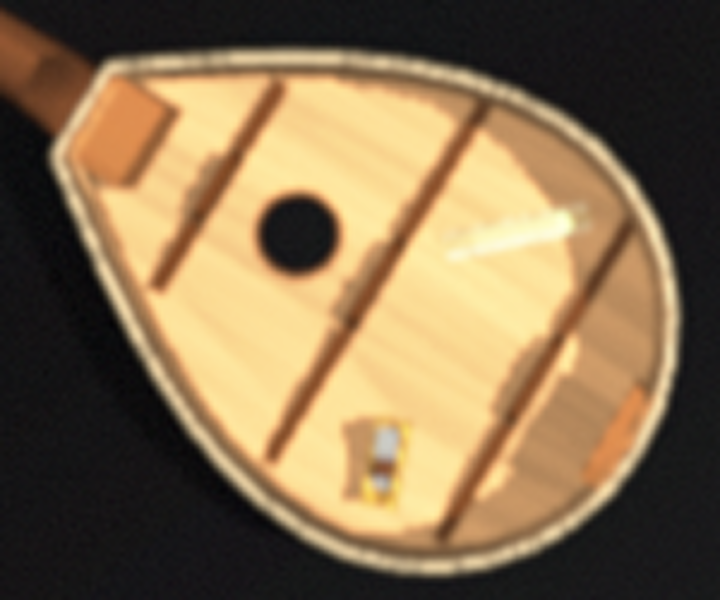

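View pics/sidec.png

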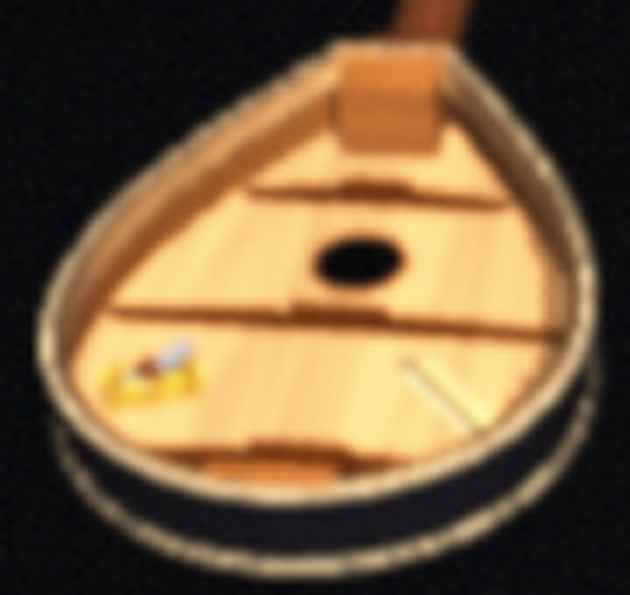

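```bash
cat >> h.py <<'E'
import pickle
from scipy.optimize import least_squares
def proj(c,X):
    p=c["R"]@X+c["t"];p=c["K"]@p;return p[:2]/p[2]
def unproj(c,uv,z):
    d=c["R"].T@np.linalg.inv(c["K"])@np.array([*uv,1.]);o=-c["R"].T@c["t"];return o+d*(z-o[2])/d[2]
def M(p,X):
    a=p[2];return np.array([p[0]+np.cos(a)*X[0]-np.sin(a)*X[1],p[1]+np.sin(a)*X[0]+np.cos(a)*X[1],3+X[2]])
E
python3 - <<'E'
from h import *
T=pickle.load(open("top0.pkl","rb"));S=pickle.load(open("side0.pkl","rb"))
ct=lambda u,v:((u+.5)/4.8-.5+110,(v+.5)/4.8-.5+175)
cs=lambda u,v:((u+.5)/7-.5+160,(v+.5)/7-.5+150)
obs=[("hole",T,ct(299,233),(45,0,2)),("neckmid",T,ct(217,187),(95,0,8)),("midmid",T,ct(378,282),(-5,0,8)),("tailmid",T,ct(536,383),(-105,0,8)),
("sholes",S,cs(360,262),(45,0,2)),("sneck",S,cs(376,183),(95,0,16)),("smid",S,cs(340,306),(-5,0,16)),("stail",S,cs(302,445),(-105,0,16))]
for n,c,uv,X in obs: print(n,unproj(c,uv,3+X[2]).round(1))
for sub in (obs[:4],obs[4:],obs):
    f=lambda p:np.concatenate([proj(c,M(p,X))-uv for n,c,uv,X in sub])
    s=least_squares(f,[500,150,1.0]);p=s.x;print(p,np.degrees(p[2]),s.fun.round(1))
    for x in(95,-5,-105):print(M(p,(x,0,16)).round(1))
# brace directions
for a,b in(((278,85),(157,288)),((485,105),(272,460)),((630,228),(443,538))):
    A=unproj(T,ct(*a),10);B=unproj(T,ct(*b),10);print(A.round(),B.round(),np.degrees(np.arctan2(*(A-B)[[1,0]])))
# rim points extremes
for q in((52,155),(110,62),(680,330),(430,575),(300,48)):print(q,unproj(T,ct(*q),48).round(1))
img=T["img"].copy()
big=cv2.resize(img[175:300,110:260,::-1],(720,600),interpolation=cv2.INTER_CUBIC)
def dr(P,col):
    u=proj(T,P);q=((u-[110,175]+.5)*4.8-.5).round().astype(int);cv2.circle(big,tuple(int(i) for i in q),2,col,-1)
for x,L in((95,44),(-5,54),(-105,54)):
  for dx in(-4.5,4.5):
    for dy in(-L/2,0,L/2): dr(M(p,(x+dx,dy,16)),(255,0,0))
for X in((170,0,45),(-170,0,45),(0,125,45),(0,-125,45),(150,0,45),(45,22,3),(45,-22,3),(67,0,3),(23,0,3)):dr(M(p,X),(0,0,255))
cv2.imwrite("pics/ov.png",big)
big=cv2.resize(S["img"][150:235,160:250,::-1],(630,595),interpolation=cv2.INTER_CUBIC)
def dr(P,col):
    u=proj(S,P);q=((u-[160,150]+.5)*7-.5).round().astype(int);cv2.circle(big,tuple(int(i) for i in q),2,col,-1)
for x,L in((95,44),(-5,54),(-105,54)):
  for dx in(-4.5,4.5):
    for dy in(-L/2,0,L/2): dr(M(p,(x+dx,dy,16)),(255,0,0))
for X in((170,0,45),(-170,0,45),(0,125,45),(0,-125,45),(150,0,45)):dr(M(p,X),(0,0,255))
cv2.imwrite("pics/ovs.png",big)
E
```

```text
hole [520.9  81.3   5. ]
neckmid [545.1 125.   11. ]
midmid [495.1  37.4  11. ]
tailmid [442.3 -47.9  11. ]
sholes [521.9  83.    5. ]
sneck [546.1 122.4  19. ]
smid [496.2  38.   19. ]
stail [446.1 -49.   19. ]
[497.02637582  42.49933351   1.03300925] 59.187069980567635 [ 0.1  0.3  0.4 -0.2 -0.3  0.3 -0.1 -0.4]
[545.7 124.1  19. ]
[494.5  38.2  19. ]
[443.2 -47.7  19. ]
[498.79494134  42.13372749   1.04462975] 59.85287600459247 [ 0.1  0.3 -0.1 -0.3  0.1  0.  -0.  -0.1]
[546.5 124.3  19. ]
[496.3  37.8  19. ]
[446.1 -48.7  19. ]
[497.68633328  42.32947778   1.0376238 ] 59.45146418054595 [ 0.1  0.1  0.3 -0.3 -0.2 -0.   0.1 -0.8 -0.2  0.4 -0.2 -0.3 -0.3  0.1
 -0.6 -0. ]
[546.  124.1  19. ]
[495.1  38.   19. ]
[444.3 -48.1  19. ]
[600.  93.  10.] [491. 156.  10.] -29.811925786508368
[591. -18.  10.] [400.  93.  10.] -30.21665244028621
[525. -97.  10.] [360.   1.  10.] -30.58697494725117
(52, 155) [560.2 204.4  48. ]
(110, 62) [609.2 175.3  48. ]
(680, 330) [ 472.7 -124.5   48. ]
(430, 575) [345.9   3.1  48. ]
(300, 48) [617.4  75.6  48. ]
```

View pics/ov.png

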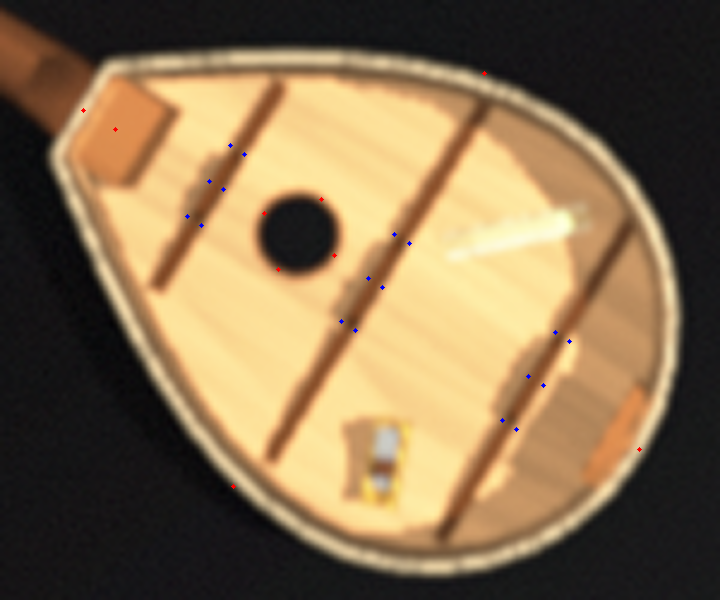

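View pics/ovs.png

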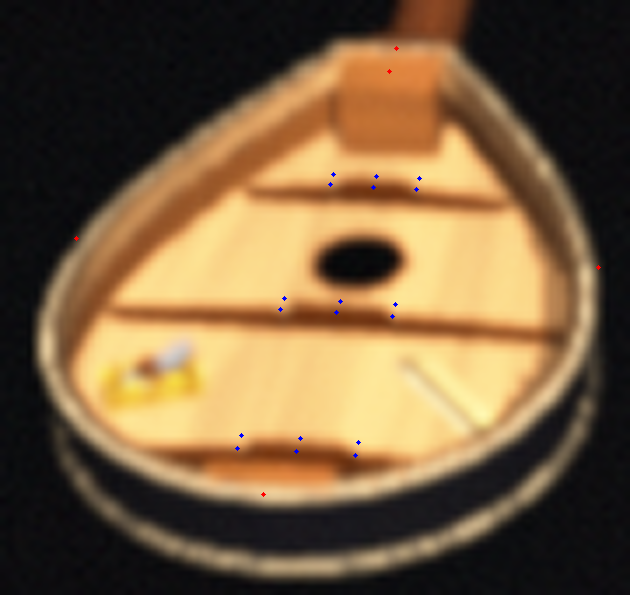

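The fit from both cameras agrees to about 2 mm: the mandolin is at about (497.7, 42.3) with yaw 59.5°. Next I'll close the fingers and move above the neck brace.

Request:
servo_tool --series '[[[0,0.341,-0.493,-0.131,0,0,-12],[0,0.341,-0.493,-0.131,0,0,-12],[0,0.341,-0.493,-0.131,0,0,-12],[0,0.341,-0.493,-0.131,0,0,-12],[0,0.341,-0.493,-0.131,0,0,-12],[0,0.341,-0.493,-0.131,0,0,-12],[0,0.341,-0.493,-0.131,0,0,-12],[0,0.341,-0.493,-0.131,0,0,-12],[0,0.341,-0.493,-0.131,0,0,-12],[0,0.341,-0.493,-0.131,0,0,-12],[0,0.341,-0.493,-0.131,0,0,-12],[0,0.341,-0.493,-0.131,0,0,-12],[0,0.341,-0.493,-0.131,0,0,-12],[0,0.341,-0.493,-0.131,0,0,-12],[0,0.341,-0.493,-0.131,0,0,-12],[0,0.341,-0.493,-0.131,0,0,-12],[0,0.341,-0.493,-0.131,0,0,-12],[0,0.341,-0.493,-0.131,0,0,-12]]]'

```text
t: 1.95
tcp_pos: [545.6, 125.3, 100.6]
tcp_rot: [-0.0, 0.867, 0.498, 0.0]
ft_force: [0.1, -1.8, -0.1]
grip_width: -0.0
```

Run:
```python
from h import *
c=r.camera("wrist");cv2.imwrite("pics/w1.png",cv2.resize(c["img"][:,:,::-1],(768,576),interpolation=cv2.INTER_CUBIC));pickle.dump(c,open("w1.pkl","wb"))
print(c["R"],c["t"],-c["R"].T@c["t"])
print(r.observe())
```

```text
[[ 5.03077145e-01  8.64241460e-01 -2.91152099e-04]
 [ 8.33078793e-01 -4.84847572e-01  2.66275339e-01]
 [ 2.29985024e-01 -1.34199590e-01 -9.63896965e-01]] [-382.05219002 -393.11908788  144.31210328] [486.51127767 158.94913225 243.66868155]
{'t': 2.0, 'q': array([-0.42168937,  0.4881961 ,  0.1730597 ,  1.93419049, -0.12207464,
        0.72870431,  0.86501718]), 'joint_velocities': array([ 7.23886469e-03,  6.41882688e-04,  5.85657687e-03, -3.73759964e-03,
       -9.38601716e-04,  4.24810011e-05,  1.03063147e-03]), 'joint_torque': array([-8.50774767e-02, -4.76624465e+01,  2.26991795e+00, -1.89354873e+01,
        3.54251206e-03,  1.82722521e-03, -2.10459679e-03]), 'tcp_pos': array([545.68880634, 124.95791351, 100.59296629]), 'tcp_rot': array([-1.04184925e-04,  8.67249793e-01,  4.97873204e-01,  2.42587195e-04]), 'ft_force': array([-0.71450467,  0.00827657,  0.60234768]), 'torque': array([-0.01785747, -0.00504199,  0.01289207]), 'grip_width': 0.15440119832093444}
```

View pics/w1.png

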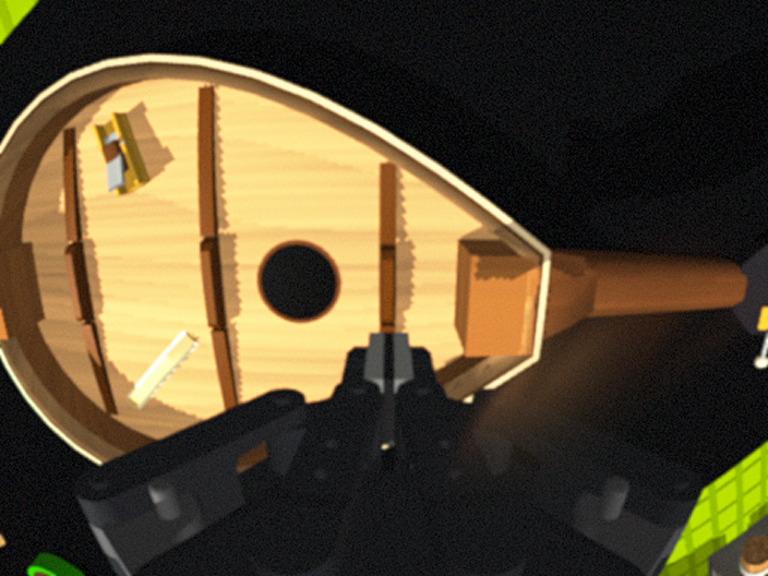

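The wrist view shows the joints of the tall parts clearly. The neck one starts at (388,246), the mid one spans (209,238) to (217,328), the tail one spans (73,242) to (88,321), and the hole is at (300,281). I'll refine the fit with these.

Run:
```python
from h import *
W=pickle.load(open("w1.pkl","rb"))
def pw(X):
    p=W["R"]@X+W["t"];th=np.arctan2(np.hypot(p[0],p[1]),p[2]);f=W["K"][0,0];d=p[:2]/np.hypot(*p[:2]);return W["K"][:2,2]+f*th*d
s=lambda u,v:np.array([(u+.5)/1.5-.5,(v+.5)/1.5-.5])
# y left (+) looking to neck: in image, up side has plane (left=+y)
obs=[(s(388,246),(95,22,16)),(s(209,238),(-5,27,16)),(s(217,328),(-5,-27,16)),(s(73,242),(-105,27,16)),(s(88,321),(-105,-27,16)),(s(300,281),(45,0,2.5))]
f=lambda p:np.concatenate([pw(M(p,X))-uv for uv,X in obs])
q=least_squares(f,[497,42,1.03]);p=q.x
print(p,np.degrees(p[2]),(q.fun).round(1))
for x in(95,-5,-105):print(M(p,(x,0,16)).round(1))
big=cv2.resize(W["img"][:,:,::-1],(768,576),interpolation=cv2.INTER_CUBIC)
for pp,col in((p,(255,0,0)),((497.69,42.33,1.0376),(0,255,0))):
 for x,L in((95,44),(-5,54),(-105,54)):
  for dx in(-4.5,4.5):
   for dy in(-L/2,0,L/2):
    u=(pw(M(pp,(x+dx,dy,16)))+.5)*1.5-.5;cv2.circle(big,tuple(int(round(i)) for i in u),2,col,-1)
cv2.imwrite("pics/w1o.png",big)
```

```text
[496.23669359  45.55179368   1.03591095] 59.35332547071236 [ 3.  -0.1 -1.1 -0.5 -0.3  1.7 -2.6 -0.4 -3.8  1.6  1.8 -1. ]
[544.7 127.3  19. ]
[493.7  41.3  19. ]
[442.7 -44.8  19. ]
```

View pics/w1o.png

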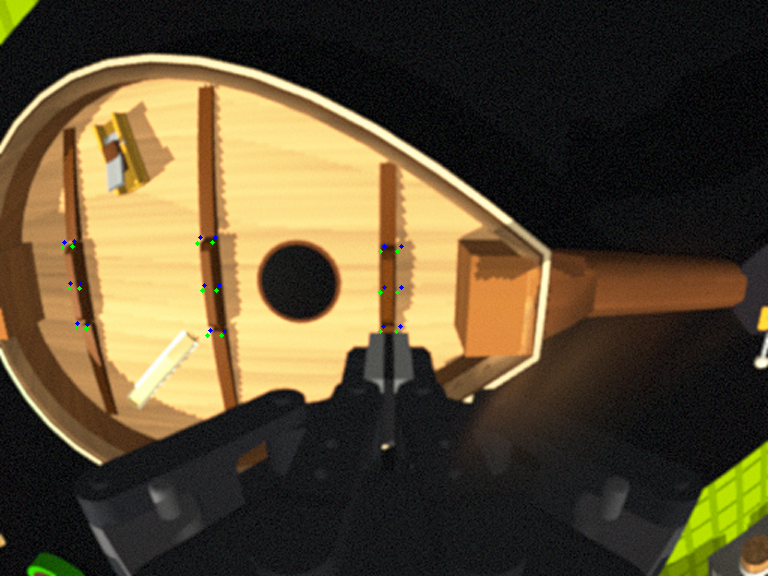

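TCP is centred on the brace in the wrist view: the brace column of about 388 matches the optical plane. Descending.

Request:
servo_tool --series '[[[0,-0.0005,0,-0.04,0,0,0],[0,-0.0005,0,-0.065,0,0,0],[0,-0.0005,0,-0.074,0,0,0],[0,-0.0005,0,-0.077,0,0,0],[0,-0.0005,0,-0.077,0,0,0]]]'

```text
t: 2.5
tcp_pos: [545.9, 124.0, 23.8]
tcp_rot: [0.0, 0.868, 0.497, 0.0]
ft_force: [-0.6, 0.1, 1.5]
grip_width: 0.1
```

Run:
```python
from h import *
c=r.camera("wrist");cv2.imwrite("pics/w2.png",cv2.resize(c["img"][:,:,::-1],(768,576),interpolation=cv2.INTER_CUBIC))
for i in range(3):
  o=r.observe();print(o["tcp_pos"],o["ft_force"])
```

```text
[546.30783336 124.09733456  24.26088479] [0.38662523 0.2453529  0.99111245]
[546.30783336 124.09733456  24.26088479] [0.38662523 0.2453529  0.99111245]
[546.30783336 124.09733456  24.26088479] [0.38662523 0.2453529  0.99111245]
```

View pics/w2.png

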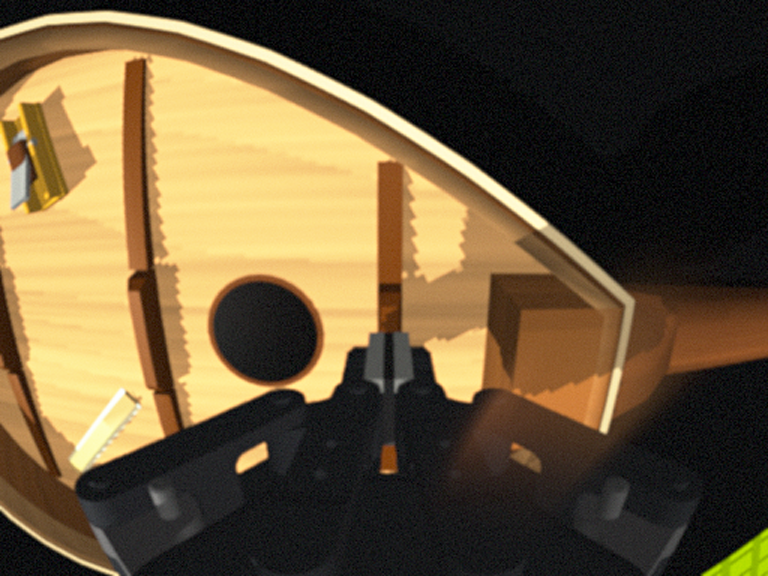

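The fingertips sit over the neck brace (columns 378–402, tips at 366–412), and the tall part starts at row 285. I'll step down slowly.

Request:
servo_tool --series '[[[0,0,0,-0.002,0,0,0],[0,0,0,-0.003,0,0,0],[0,0,0,-0.004,0,0,0],[0,0,0,-0.0045,0,0,0],[0,0,0,-0.0045,0,0,0]]]'

```text
t: 3.05
tcp_pos: [545.6, 123.9, 18.9]
tcp_rot: [0.0, 0.868, 0.497, 0.0]
ft_force: [-0.2, 0.2, 0.8]
grip_width: 0.0
```

Request:
servo_tool --series '[[[0,0,0,-0.0005,0,0,0],[0,0,0,-0.001,0,0,0],[0,0,0,-0.001,0,0,0]]]'

```text
t: 3.35
tcp_pos: [545.7, 123.9, 18.0]
tcp_rot: [0.0, 0.868, 0.497, 0.0]
ft_force: [-0.4, 0.1, 3.4]
grip_width: 0.3
```

Request:
servo_tool --series '[[[0,0,0,-0.0005,0,0,0],[0,0,0,-0.0005,0,0,0]]]'

```text
t: 3.55
tcp_pos: [545.6, 123.9, 17.5]
tcp_rot: [0.0, 0.868, 0.497, 0.0]
ft_force: [-1.9, 0.2, 4.1]
grip_width: 0.2
```

The reading rose from 0.8 to 4.1 N as I stepped down 1.5 mm, so this is contact and a light tap. Lifting straight up, then on to the middle brace.

Request:
servo_tool --series '[[[0,0,0,0.02,0,0,0],[0,0,0,0.062,0,0,0],[0,0,0,0.062,0,0,0],[0,-0.0255,-0.0428,0.062,0,0,0],[0,-0.051,-0.0855,0.062,0,0,0],[0,-0.051,-0.0855,0.062,0,0,0],[0,-0.051,-0.0855,0.062,0,0,0],[0,-0.051,-0.0855,0.062,0,0,0],[0,-0.051,-0.0855,0.03,0,0,0],[0,-0.051,-0.0855,0.015,0,0,0],[0,-0.051,-0.0855,0.008,0,0,0],[0,-0.051,-0.0855,0.008,0,0,0]]]'

```text
t: 4.75
tcp_pos: [494.3, 39.2, 24.3]
tcp_rot: [-0.0, 0.867, 0.498, -0.001]
ft_force: [0.0, 0.5, -0.6]
grip_width: 0.0
```

Run:
```python
from h import *
c=r.camera("wrist");cv2.imwrite("pics/w3.png",cv2.resize(c["img"][:,:,::-1],(768,576),interpolation=cv2.INTER_CUBIC))
o=r.observe();print(o["tcp_pos"],o["ft_force"])
```

```text
[494.76802291  39.05577518  25.0687054 ] [-0.20435035 -0.95465994  0.357427  ]
```

View pics/w3.png

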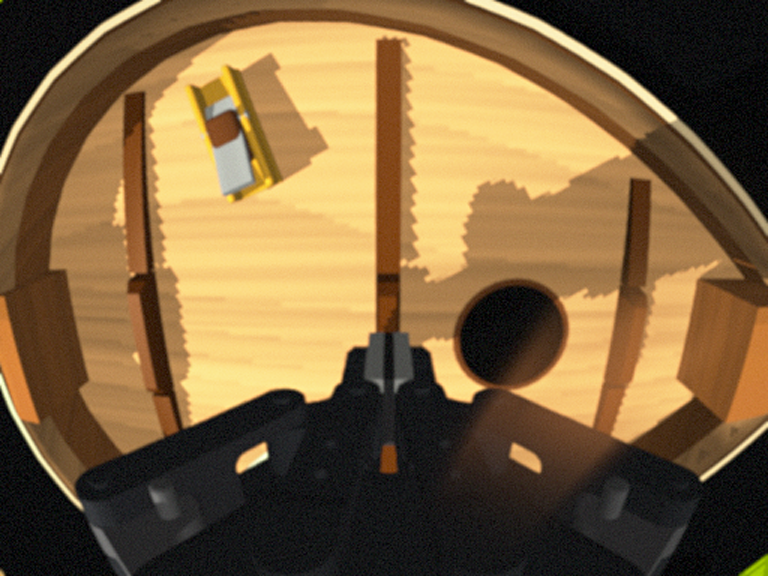

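Aligned on the middle brace (columns 376–402, tall part from row 275). Stepping down.

Request:
servo_tool --series '[[[0,0,0,-0.002,0,0,0],[0,0,0,-0.004,0,0,0],[0,0,0,-0.005,0,0,0],[0,0,0,-0.006,0,0,0],[0,0,0,-0.0065,0,0,0],[0,0,0,-0.0065,0,0,0]]]'

```text
t: 5.4
tcp_pos: [494.6, 38.3, 18.9]
tcp_rot: [0.0, 0.868, 0.497, 0.0]
ft_force: [-0.1, 0.1, 0.5]
grip_width: -0.0
```

Request:
servo_tool --series '[[[0,0,0,-0.0005,0,0,0],[0,0,0,-0.0005,0,0,0]]]'

```text
t: 5.6
tcp_pos: [494.6, 38.3, 18.4]
tcp_rot: [0.0, 0.868, 0.497, 0.0]
ft_force: [1.2, 1.0, 1.4]
grip_width: -0.1
```

Request:
servo_tool --series '[[[0,0,0,-0.0005,0,0,0],[0,0,0,-0.001,0,0,0],[0,0,0,-0.001,0,0,0]]]'

```text
t: 5.9
tcp_pos: [494.6, 38.3, 17.4]
tcp_rot: [0.0, 0.868, 0.497, 0.0]
ft_force: [-0.4, 0.0, 3.9]
grip_width: 0.2
```

3.9 N, another light tap. Lifting, then on to the tail brace.

Request:
servo_tool --series '[[[0,0,0,0.02,0,0,0],[0,0,0,0.062,0,0,0],[0,0,0,0.062,0,0,0],[0,-0.0255,-0.043,0.062,0,0,0],[0,-0.051,-0.086,0.062,0,0,0],[0,-0.051,-0.086,0.062,0,0,0],[0,-0.051,-0.086,0.062,0,0,0],[0,-0.051,-0.086,0.062,0,0,0],[0,-0.051,-0.086,0.03,0,0,0],[0,-0.051,-0.086,0.015,0,0,0],[0,-0.051,-0.086,0.008,0,0,0],[0,-0.051,-0.086,0.008,0,0,0]]]'

```text
t: 7.1
tcp_pos: [443.3, -46.7, 24.4]
tcp_rot: [-0.001, 0.867, 0.498, -0.001]
ft_force: [-0.3, 0.1, -0.6]
grip_width: -0.2
```

Run:
```python
from h import *
c=r.camera("wrist");cv2.imwrite("pics/w4.png",cv2.resize(c["img"][:,:,::-1],(768,576),interpolation=cv2.INTER_CUBIC))
o=r.observe();print(o["tcp_pos"],o["ft_force"])
```

```text
[443.77563823 -46.99916333  25.08794744] [ 0.38813524 -0.57645448  0.09046988]
```

View pics/w4.png

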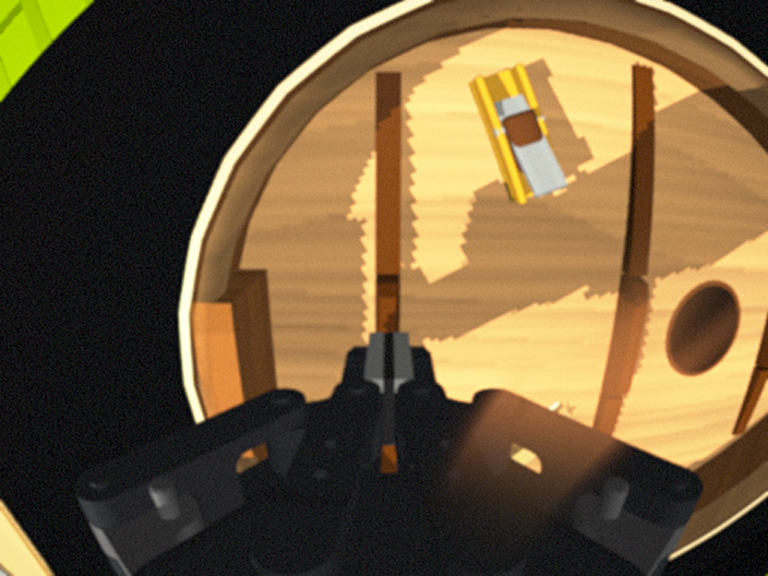

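Aligned on the tail brace (columns 376–401, tall part from row 275). Stepping down.

Request:
servo_tool --series '[[[0,0,0,-0.002,0,0,0],[0,0,0,-0.004,0,0,0],[0,0,0,-0.005,0,0,0],[0,0,0,-0.006,0,0,0],[0,0,0,-0.007,0,0,0],[0,0,0,-0.007,0,0,0]]]'

```text
t: 7.75
tcp_pos: [443.7, -47.7, 18.4]
tcp_rot: [0.0, 0.868, 0.497, 0.0]
ft_force: [0.2, 0.1, 2.0]
grip_width: -0.2
```

Request:
servo_tool --series '[[[0,0,0,-0.0005,0,0,0],[0,0,0,-0.001,0,0,0],[0,0,0,-0.001,0,0,0]]]'

```text
t: 8.05
tcp_pos: [443.7, -47.7, 17.5]
tcp_rot: [0.0, 0.868, 0.497, 0.0]
ft_force: [-0.9, -0.2, 4.7]
grip_width: -0.0
```

4.7 N, the third light tap. Lifting clear.

Request:
servo_tool --series '[[[0,0,0,0.02,0,0,0],[0,0,0,0.06,0,0,0],[0,0,0,0.11,0,0,0],[0,0,0,0.15,0,0,0],[0,0,0,0.15,0,0,0],[0,0,0,0.15,0,0,0],[0,0,0,0.15,0,0,0]]]'

```text
t: 8.75
tcp_pos: [442.4, -47.6, 166.2]
tcp_rot: [-0.001, 0.868, 0.497, -0.001]
ft_force: [-0.1, 0.0, -0.4]
grip_width: 0.0
```

Run:
```python
from h import *
for n in("wrist","side"):
    c=r.camera(n);cv2.imwrite(f"pics/{n}5.png",cv2.resize(c["img"][:,:,::-1],(768,576),interpolation=cv2.INTER_CUBIC))
    if n=="side":
        d=cv2.absdiff(c["img"],pickle.load(open("side0.pkl","rb"))["img"]).max(2);cv2.imwrite("pics/diff5.png",cv2.resize(np.minimum(d*3,255).astype(np.uint8),(512,384)))
o=r.observe();print(o["tcp_pos"],o["ft_force"])
```

```text
[442.38799825 -47.6510041  165.83950775] [-0.39952968 -0.47328396 -0.70083202]
```

View pics/wrist5.png

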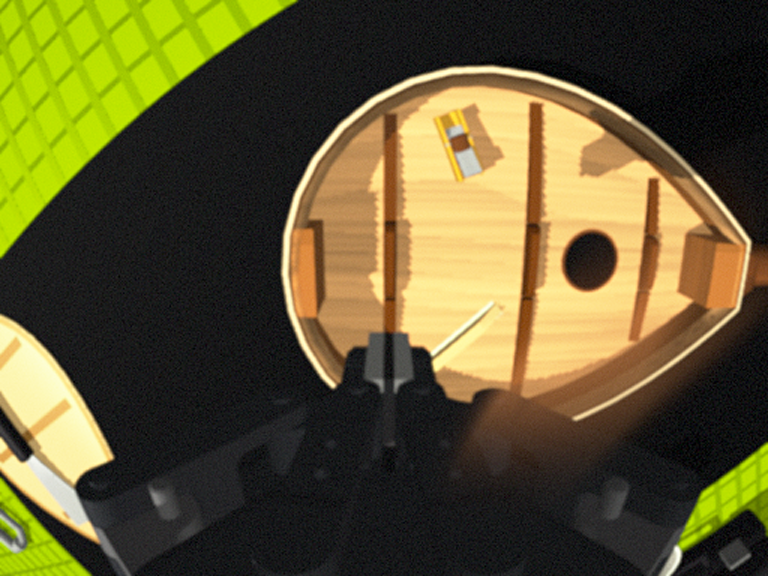

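View pics/side5.png

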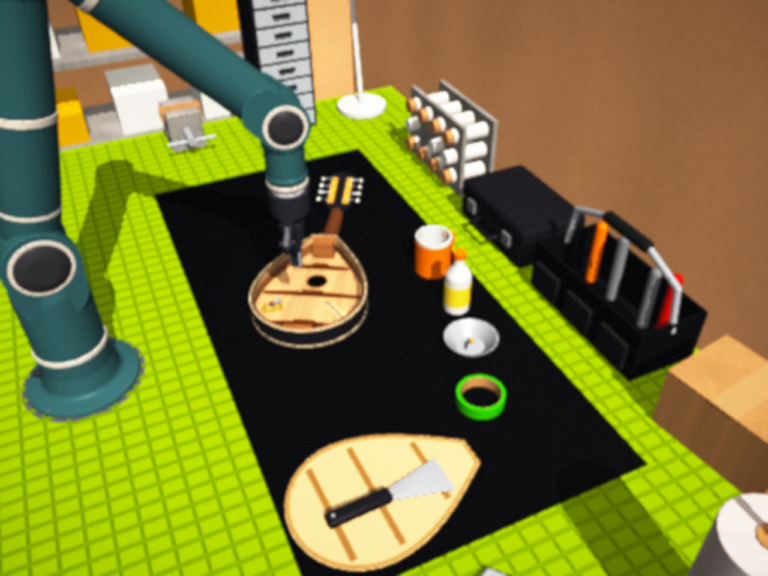

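The side view matches the start (the mandolin's body is still around (308,290), the plane at (272,306)), and the gripper is clear at z = 166 mm. Handing in.

```bash
python3 -c "
from station import r
print(r.job_done())"
```

```text
the job is handed in; nothing more can be done
None
```

I tapped the three dark braces in the order asked (neck, middle, tail) with the closed fingertips, and lifted off the instrument after each tap. The job is handed in.

- **Taps:** the measured force was about 4.1 N on the neck brace, 3.9 N on the middle one and 4.7 N on the tail one. The force rose steadily as I stepped down, so each was a real but light contact.
- **Placement:** before each tap, the wrist camera showed the fingertips centred across the brace and over its tall middle part.
- **Last checks:** the gripper ended about 145 mm above the braces. I compared the final side view with the starting one by eye, and the mandolin, plane, pale brace and other bench items looked unmoved. The clock was at about 9 s of the 42 s allowed.
- **Disagreement:** my mandolin position from the top and side cameras differed by about 3 mm from the one from the wrist camera. The close-up wrist views settled the placement.

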